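Load the slide dryer, fit its cover and start it

ROBOT

A 6-joint arm with a two-finger parallel gripper is mounted at the origin on the work surface. World frame = base frame: x ahead of the robot, y to its left, z up, the work surface at z = 0. Lengths are in m, angles in rad, forces in N, time in s.
With the tool pointing down it reaches from about 0.35 to 0.775 m from the base axis. Payload 7.3 kg.
Tool frame: the origin (TCP) lies at the very end of the fingers, on their centre line; the grasp point (between the pads) lies grip_point_offset behind it (grip_point_offset is the distance from the TCP to the grasp point, in m); z points along the fingers, y is the direction in which the jaws open and shut (so a half turn about z gives the same grasp; the last joint's range is limited). The gripper opens to 92 mm and grips with 3 to 60 N. Pads are 19 mm wide; open, the fingers measure 130 mm over their backs; the gripper's body (75 mm by 190 mm) begins 47 mm behind the grasp point.
Start: joints at [-1.318, 0.342, 1.524, -0, 1.275, -0.146], TCP at [0.204, -0.484, 0.227] pointing down, gripper open.
Joint ranges: [-2.53, 2.53], [-0.77, 2.02], [0.04, 2.7], [-1, 4.14], [0.28, 2.66], [-3.11, 3.11]. Speed limits (rad/s): [2.57, 2.57, 3.14, 3.14, 3.14, 3.14].

INTERFACE

Orientations are given as [roll, pitch, yaw] about the fixed x, y, z axes, in that order (R = Rz(yaw) Ry(pitch) Rx(roll)).
In Python, from cell import * gives the robot as it stands.
- The arm moves only by the shell command python3 -m inch 'ROWS' [OPENING] [FORCE]. ROWS is JSON, a list that holds one entry, the list of rows, each a list of 4 numbers: the shift along the tool's x, y, z in mm, then the turn about the tool's z in rad. In form: [[[x, y, z, roll], ...]]. A call has 1 to 10 rows; each row shifts and turns the commanded pose from where the row before left it, along the tool's axes as they then stand; what a row does not reach is not made up. A row lasts 1/8 s, in which the tool goes at most 62.5 mm and 10.7 degrees, less where a joint would pass 70% of its speed; a pose out of reach is approached as far as the arm can. A call with a gripper value outside its range is refused whole. OPENING is the closure, from -1 (fully open) to 1 (shut), set as the call begins (- or left out, the last holds). The fingers move at their own pace and stop on an object; FORCE is the grip in N (left out, the last holds). Time passes only in rows, so rows that do not move let the fingers close. It gives the time, the measured TCP pose, the force and the opening at its end, in the units of the state.
- observe(): the state, without advancing time (a new reading comes with each control period).
- read_camera(name): name is "scene" or "top"; returns a dict with "img" (400x640x3 uint8, blue, green, red), "fx", "fy", "cx", "cy" (pixels), "eye" and "rotation" of the camera in the world. Camera axes: x right, y down, z forward; pixel columns grow to the right and rows downward; lengths in m; the calibration is good to about 2 mm. A picture is of the moment at which its call begins. There is no depth.
- hand_in(): hands the job in, once; it reports no verdict.
Trained networks look in the newest picture that a camera, given by its name, has taken for a name from the list of things; names that differ only in an ending like _2 or _b are one class to them, and where a whole thing is asked for, a point or a joint stands for the part that bears it (a point fixed in the world has none). Each returns a list of dicts, best first, with "conf" (0 to 1); they miss things now and then, are a little off and sometimes report something else, mostly with a low value. They report only what shows in the picture. A call takes as long as a camera call.
- boxes_of(camera, label): "at" ([row, column] in pixels, amid what is visible of it).
- place_of(camera, label): "at" ([row, column] in pixels: a listed point, or the origin of a listed thing).
The state is a dict: "time": time; "qpos": joint angles; "qvel": joint speeds; "joint_efforts": joint torques, N m; "tool_pos": TCP position; "tool_rot": TCP orientation; "contact_force": force on the tool from outside, world axes, zero at the start; "torque": the same for the moment, N m; "opening": finger opening in m.
Only numpy, scipy, OpenCV 4.12 (cv2) and the standard library are available. Lean on these libraries where they do the work, as an engineer would, in place of code of your own. Each camera call takes 0.05 s, during which the arm holds its last target. There are 200 camera calls.

TASK

Hang every slide saddle from the tray upright astride the dryer's bar, then, keeping it level, lower the dryer's cover onto its two studs until it lies flush on both end cheeks. Only once the cover is home, push the start button fully down and let it go; leave the saddles and cover in place and do not disturb the other things on the bench.

Things in the scene. Friction and masses are not known exactly. Their poses are not given: they have to be found in the camera images.
- dryer: Fixed white slide dryer. Origin on the bench under mid-bar; x to its back, y along the bar. Base x -140 to 60, y -150 to 150, 40 mm high; open front, back and top. Grey end cheeks centred at y -132 and +132, 80 mm (x) by 16 mm (y), top 170 mm up. Round steel bar 12 mm diameter between them at x 0, its top 130 mm up, clear length 248 mm: room for six saddles at 38 to 40 mm pitch.
- bar_mid (a point): Top of the dryer's bar at mid length; y along the bar, z up.
- stud0 (a point): Foot of the upright locating stud in the middle of the top of the cheek at local y = -132 mm, at cheek-top height (170 mm). The stud is steel, 10 mm diameter, 20 mm high, its last 6 mm tapering to 4 mm diameter.
- stud1 (a point): The same on the cheek at local y = +132 mm; the studs are 264 mm apart.
- start (a joint): Start button travel in m: 0 up, 0.006 fully down; springs back; 4 N pushes it fully down.
- start_top (a point): Centre of the top of the black round start button (30 mm diameter) on the front ledge of the dryer's base, 105 mm in front of the bar (local x = -105 mm, y = 0), pressed straight down.
- cover: Aluminium plate 90 (x) x 300 (y) x 6 mm, 0.35 kg, at first flat on the bench. Origin: centre of its underside. Black bar handle over its middle along y, 70 long, 12 thick (x), from 28 to 40 mm above the underside, on feet at y -30 and +30. Through holes 12.5 mm diameter at y -132 and +132 go over the studs, either way round; it then rests on the cheeks.
- hole0 (a point): Centre of the cover's hole at its y = -132 mm, at the underside.
- hole1 (a point): Centre of the cover's hole at its y = +132 mm, at the underside.
- tray: Shallow steel tray, fixed, 250 (x) x 180 (y) mm, floor 4 mm and rim 10 mm above the bench, on one side of the dryer, with the cover on the other. Origin: centre of its underside.
- case: Bystander: blue instrument case with clear lid, 90 x 140 x 22 mm; origin at the centre of its underside.
- glovebox: Bystander: cardboard glove box, 80 x 170 x 60 mm; origin at the centre of its underside.
- dish: Bystander: round steel dish, 100 mm across, 35 mm high; origin at the centre of its underside.
- saddle0: Steel slide saddle, 90 g, an upside-down U standing in the tray; 4 to 6 are present. 38 (x) x 28 (y) x 104 mm high. Origin: centre at foot level, z up. Channel 26 mm wide in x, open along y and below; bridge underside 76, top 80 mm up; on it a black fin to hold, 10 thick (x), 28 long (y), 80 to 104 mm up. Hung: y along the bar, either way round, origin 54 mm above the bench.
- saddle1: Steel slide saddle, 90 g, an upside-down U standing in the tray; 4 to 6 are present. 38 (x) x 28 (y) x 104 mm high. Origin: centre at foot level, z up. Channel 26 mm wide in x, open along y and below; bridge underside 76, top 80 mm up; on it a black fin to hold, 10 thick (x), 28 long (y), 80 to 104 mm up. Hung: y along the bar, either way round, origin 54 mm above the bench.
- saddle2: Steel slide saddle, 90 g, an upside-down U standing in the tray; 4 to 6 are present. 38 (x) x 28 (y) x 104 mm high. Origin: centre at foot level, z up. Channel 26 mm wide in x, open along y and below; bridge underside 76, top 80 mm up; on it a black fin to hold, 10 thick (x), 28 long (y), 80 to 104 mm up. Hung: y along the bar, either way round, origin 54 mm above the bench.
- saddle3: Steel slide saddle, 90 g, an upside-down U standing in the tray; 4 to 6 are present. 38 (x) x 28 (y) x 104 mm high. Origin: centre at foot level, z up. Channel 26 mm wide in x, open along y and below; bridge underside 76, top 80 mm up; on it a black fin to hold, 10 thick (x), 28 long (y), 80 to 104 mm up. Hung: y along the bar, either way round, origin 54 mm above the bench.
- saddle4: Steel slide saddle, 90 g, an upside-down U standing in the tray; 4 to 6 are present. 38 (x) x 28 (y) x 104 mm high. Origin: centre at foot level, z up. Channel 26 mm wide in x, open along y and below; bridge underside 76, top 80 mm up; on it a black fin to hold, 10 thick (x), 28 long (y), 80 to 104 mm up. Hung: y along the bar, either way round, origin 54 mm above the bench.
- saddle5: Steel slide saddle, 90 g, an upside-down U standing in the tray; 4 to 6 are present. 38 (x) x 28 (y) x 104 mm high. Origin: centre at foot level, z up. Channel 26 mm wide in x, open along y and below; bridge underside 76, top 80 mm up; on it a black fin to hold, 10 thick (x), 28 long (y), 80 to 104 mm up. Hung: y along the bar, either way round, origin 54 mm above the bench.

How it is judged:
On the way, in this order (a step that is already met when the one before it is completed fails the run):
1. every saddle present hangs upright astride the bar and is let go (z of saddle0 in the frame of dryer between 0.047 and 0.061 m and x of saddle0 in the frame of dryer between -0.018 and 0.018 m and y of saddle0 in the frame of dryer between -0.112 and 0.112 m and angle between each of saddle0, saddle1, saddle2, saddle3, saddle4, saddle5's own z axis and vertical below 0.25 rad and z of saddle1 in the frame of dryer between 0.047 and 0.061 m and x of saddle1 in the frame of dryer between -0.018 and 0.018 m and y of saddle1 in the frame of dryer between -0.112 and 0.112 m and z of saddle2 in the frame of dryer between 0.047 and 0.061 m and x of saddle2 in the frame of dryer between -0.018 and 0.018 m and y of saddle2 in the frame of dryer between -0.112 and 0.112 m and z of saddle3 in the frame of dryer between 0.047 and 0.061 m and x of saddle3 in the frame of dryer between -0.018 and 0.018 m and y of saddle3 in the frame of dryer between -0.112 and 0.112 m and z of saddle4 in the frame of dryer between 0.047 and 0.061 m and x of saddle4 in the frame of dryer between -0.018 and 0.018 m and y of saddle4 in the frame of dryer between -0.112 and 0.112 m and z of saddle5 in the frame of dryer between 0.047 and 0.061 m and x of saddle5 in the frame of dryer between -0.018 and 0.018 m and y of saddle5 in the frame of dryer between -0.112 and 0.112 m and contact force between the fingers and saddle0 below 0.1 N and contact force between the fingers and saddle1 below 0.1 N and contact force between the fingers and saddle2 below 0.1 N and contact force between the fingers and saddle3 below 0.1 N and contact force between the fingers and saddle4 below 0.1 N and contact force between the fingers and saddle5 below 0.1 N), for 0.2 s.
2. the cover lies flush on both cheeks with both studs through its holes (((horizontal distance between hole0 and stud0 below 0.004 m and horizontal distance between hole1 and stud1 below 0.004 m) or (horizontal distance between hole0 and stud1 below 0.004 m and horizontal distance between hole1 and stud0 below 0.004 m)) and z of hole0 in the frame of dryer between 0.166 and 0.1735 m and z of hole1 in the frame of dryer between 0.166 and 0.1735 m), for 0.2 s.
3. the start button is pushed fully down (value of joint start above 0.0045 m), for 0.05 s.
At the end, for the whole second after the job is handed in: All saddles present hang upright (0.25 rad) astride the bar, origins 47-61 mm up, within 18 mm of its line and 112 mm of its middle; the cover is flush on both cheeks (-4 to +3.5 mm), each hole within 4 mm of its stud; the button is up; all at rest (all of step 2 and z of saddle0 in the frame of dryer between 0.047 and 0.061 m and x of saddle0 in the frame of dryer between -0.018 and 0.018 m and y of saddle0 in the frame of dryer between -0.112 and 0.112 m and angle between each of saddle0, saddle1, saddle2, saddle3, saddle4, saddle5's own z axis and vertical below 0.25 rad and z of saddle1 in the frame of dryer between 0.047 and 0.061 m and x of saddle1 in the frame of dryer between -0.018 and 0.018 m and y of saddle1 in the frame of dryer between -0.112 and 0.112 m and z of saddle2 in the frame of dryer between 0.047 and 0.061 m and x of saddle2 in the frame of dryer between -0.018 and 0.018 m and y of saddle2 in the frame of dryer between -0.112 and 0.112 m and z of saddle3 in the frame of dryer between 0.047 and 0.061 m and x of saddle3 in the frame of dryer between -0.018 and 0.018 m and y of saddle3 in the frame of dryer between -0.112 and 0.112 m and z of saddle4 in the frame of dryer between 0.047 and 0.061 m and x of saddle4 in the frame of dryer between -0.018 and 0.018 m and y of saddle4 in the frame of dryer between -0.112 and 0.112 m and z of saddle5 in the frame of dryer between 0.047 and 0.061 m and x of saddle5 in the frame of dryer between -0.018 and 0.018 m and y of saddle5 in the frame of dryer between -0.112 and 0.112 m and value of joint start below 0.0015 m and linear speed of cover below 0.02 m/s and linear speed of each of saddle0, saddle1, saddle2, saddle3, saddle4, saddle5 below 0.03 m/s); the robot touches nothing.
It fails at once if the instrument case is shoved more than 3 cm (distance of case from where it was at the start of the episode above 0.03 m).
It fails at once if the glove box is shoved more than 3 cm (distance of glovebox from where it was at the start of the episode above 0.03 m).
It fails at once if the dish is shoved more than 3 cm (distance of dish from where it was at the start of the episode above 0.03 m).
It fails at once if the start button is pushed while the cover is not on (value of joint start above 0.0035 m and distance between cover and bar_mid above 0.06 m).
It fails at once if the cover is tipped far from level (angle between cover's own z axis and vertical above 0.6 rad).
Of saddle0, saddle1, saddle2, saddle3, saddle4, saddle5 only 4 to 6 are there at a start; the rules pass over those that are not, and their reading is None.
At some moment in a run one of cover may be knocked a few centimetres aside while the robot is not near it.
It also fails if it takes over 210 s, if anything falls off the work surface, if the arm or the gripper's body presses on something with over 40 N, if the wrist force passes 120 N, or if a joint passes its speed limit or range.

## Working session

There is one attempt and no reset: what is moved stays moved. The work goes in short steps, Python scripts to look and compute and a shell command to move; the robot and the scene stay as the last step left them, time stands still between calls to the robot, and variables do not carry over. Pictures are saved under pics/ and viewed, about 12 in all and at most 16, crops included, and the job is handed in when it is done.

```bash
ls; mkdir -p pics
python3 - <<'E'
from cell import *
import cv2
print(observe())
try: print(grip_point_offset)
except Exception as e: print(e)
for c in ["scene","top"]:
    r=read_camera(c); cv2.imwrite(f"pics/{c}0.png",r["img"])
    print(c,r["fx"],r["fy"],r["cx"],r["cy"],r["eye"],r["rotation"])
    for l in ["dryer","bar_mid","stud0","stud1","start_top","cover","hole0","hole1","tray","saddle0","case","glovebox","dish"]:
        print(l,[([round(float(v)) for v in d["at"]],round(d["conf"],2)) for d in place_of(c,l)][:9])
E
```

```text
pics
{'time': 0.0, 'qpos': array([-1.31795564e+00,  3.42705232e-01,  1.52501522e+00, -1.52554328e-05,
        1.27542325e+00, -1.46004619e-01]), 'qvel': array([-7.13693344e-05,  3.72575910e-04, -2.89871978e-03, -7.48691816e-04,
        5.58382305e-04, -4.12451741e-04]), 'joint_efforts': array([ 8.18914286e-04, -4.31237590e+01, -2.44215095e+01,  7.18236342e-02,
        5.59822388e-02, -1.62210345e-04]), 'tool_pos': array([ 0.20379511, -0.48338057,  0.22605468]), 'tool_rot': array([-3.14005599e+00, -2.11223570e-04,  3.98849595e-01]), 'contact_force': array([-0.23931664,  0.35463533,  0.48390051]), 'torque': array([-0.00865687,  0.01810909,  0.04408367]), 'opening': 0.09180965959484813}
0.0188
scene 505.60320829204426 505.60320829204426 316.35253637601426 196.29727665586424 [ 1.37062275 -0.54679056  1.04517913] [-2.32804666 -0.00714996  0.97795425]
dryer [([234, 317], 0.84)]
bar_mid []
stud0 [([212, 272], 0.77), ([173, 358], 0.63)]
stud1 [([212, 272], 0.77), ([173, 358], 0.63)]
start_top [([198, 294], 0.51)]
cover [([175, 388], 0.77)]
hole0 [([158, 417], 0.93)]
hole1 [([158, 417], 0.93)
[... 468 characters left out ...]
978]
dryer [([202, 322], 0.71)]
bar_mid [([196, 323], 0.96)]
stud0 [([194, 367], 0.83), ([195, 285], 0.61)]
stud1 [([194, 367], 0.83), ([195, 285], 0.61)]
start_top [([230, 326], 0.57), ([225, 405], 0.2), ([150, 377], 0.19)]
cover [([227, 233], 0.82), ([225, 413], 0.23)]
hole0 [([232, 197], 0.76), ([222, 266], 0.66), ([248, 404], 0.18)]
hole1 [([232, 197], 0.76), ([222, 266], 0.66), ([248, 404], 0.18)]
tray [([227, 414], 0.59)]
saddle0 [([226, 404], 0.7), ([252, 402], 0.68), ([232, 420], 0.67), ([208, 399], 0.6), ([227, 415], 0.52), ([206, 423], 0.49), ([252, 424], 0.48), ([231, 326], 0.47)]
case [([150, 379], 0.85)]
glovebox [([156, 320], 0.75)]
dish [([162, 254], 0.65), ([227, 406], 0.35)]
```

```bash
cat > h.py <<'E'
from cell import *
import numpy as np, cv2
from scipy.spatial.transform import Rotation as Ro
def cam(c,save=None):
    r=read_camera(c); r["R"]=Ro.from_euler("xyz",r["rotation"]).as_matrix() if np.ndim(r["rotation"])==1 else np.array(r["rotation"]); r["eye"]=np.array(r["eye"])
    if save: cv2.imwrite(f"pics/{save}.png",r["img"])
    return r
def ray(r,at):
    return r["R"]@np.array([(at[1]-r["cx"])/r["fx"],(at[0]-r["cy"])/r["fy"],1.])
def atz(r,at,z):
    d=ray(r,at); return r["eye"]+d*(z-r["eye"][2])/d[2]
def proj(r,p):
    q=r["R"].T@(np.array(p)-r["eye"]); return np.array([r["cy"]+r["fy"]*q[1]/q[2],r["cx"]+r["fx"]*q[0]/q[2]])
def crop(r,rc,cc,k,name):
    i=r["img"][rc[0]:rc[1],cc[0]:cc[1]]; cv2.imwrite(f"pics/{name}.png",cv2.resize(i,None,fx=k,fy=k,interpolation=cv2.INTER_CUBIC))
E
python3 - <<'E'
from h import *
r=cam("top"); crop(r,(110,290),(170,450),2.8,"t1")
for l,z in [("stud0",.17),("bar_mid",.13),("start_top",.05),("cover",0.),("hole0",0.),("saddle0",.004),("case",0.),("dish",0),("glovebox",0),("dryer",0),("tray",0)]:
    for d in place_of("top",l): print("top",l,round(d["conf"],2),np.round(d["at"],1),np.round(atz(r,d["at"],z),4))
s=cam("scene"); crop(s,(130,330),(130,450),2.5,"s1")
for l,z in [("stud0",.17),("start_top",.05),("cover",0.),("hole0",0.),("saddle0",.004)]:
    for d in place_of("scene",l): print("scene",l,round(d["conf"],2),np.round(d["at"],1),np.round(atz(s,d["at"],z),4))
E
```

```text
top stud0 0.92 [193.2 366.3] [ 0.5862 -0.1505  0.17  ]
top stud0 0.72 [196.1 283.8] [0.5843 0.1165 0.17  ]
top bar_mid 0.64 [228.3 326.2] [ 0.4786 -0.0178  0.13  ]
top bar_mid 0.63 [193.9 326.4] [ 0.593  -0.0217  0.13  ]
top start_top 0.41 [228.1 324.1] [ 0.4836 -0.0106  0.05  ]
top cover 0.82 [224.5 234.7] [0.508  0.3136 0.    ]
top hole0 0.65 [223.  265.6] [0.5104 0.2012 0.    ]
top hole0 0.62 [231.4 197.2] [0.4867 0.45   0.    ]
top hole0 0.25 [196.  285.5] [0.6071 0.1275 0.    ]
top saddle0 0.71 [206.7 423.3] [ 0.5535 -0.371   0.004 ]
top saddle0 0.66 [250.4 403.8] [ 0.3989 -0.2925  0.004 ]
top saddle0 0.65 [251.5 425.9] [ 0.3929 -0.3708  0.004 ]
top saddle0 0.63 [231.5 423.2] [ 0.4642 -0.3654  0.004 ]
top saddle0 0.57 [210.  399.8] [ 0.5438 -0.2857  0.004 ]
top case 0.82 [150.8 375.1] [ 0.7662 -0.2066  0.    ]
top case 0.42 [225.8 413.5] [ 0.4857 -0.3327  0.    ]
top case 0.15 [223.9 266.8] [0.507  0.1969 0.    ]
top dish 0.85 [160.5 251.7] [0.7431 0.2507 0.    ]
top glovebox 0.92 [155.9 317.5] [0.7533 0.0067 0.    ]
top glovebox 0.65 [208.4 398.6] [ 0.5502 -0.2824  0.    ]
top 
[... 308 characters left out ...]
115  0.17  ]
scene stud0 0.56 [210.6 271.9] [ 0.5884 -0.1433  0.17  ]
scene start_top 0.46 [198.6 294.3] [ 0.4746 -0.0104  0.05  ]
scene cover 0.77 [172.8 387.1] [0.4917 0.3247 0.    ]
scene cover 0.64 [159.9 415.8] [0.4936 0.4445 0.    ]
scene hole0 0.7 [190.8 353.6] [0.5002 0.1854 0.    ]
scene hole0 0.3 [315.1 288.3] [ 0.7659 -0.2119  0.    ]
scene saddle0 0.94 [279.1 194.6] [ 0.5446 -0.3557  0.004 ]
scene saddle0 0.91 [232.2 192.4] [ 0.3913 -0.2938  0.004 ]
scene saddle0 0.84 [253.6 209.8] [ 0.4888 -0.287   0.004 ]
scene saddle0 0.76 [241.5 167. ] [ 0.3849 -0.3656  0.004 ]
scene saddle0 0.7 [256.5 180. ] [ 0.4542 -0.3571  0.004 ]
scene saddle0 0.62 [270.9 218.5] [ 0.5544 -0.2934  0.004 ]
```

View pics/t1.png

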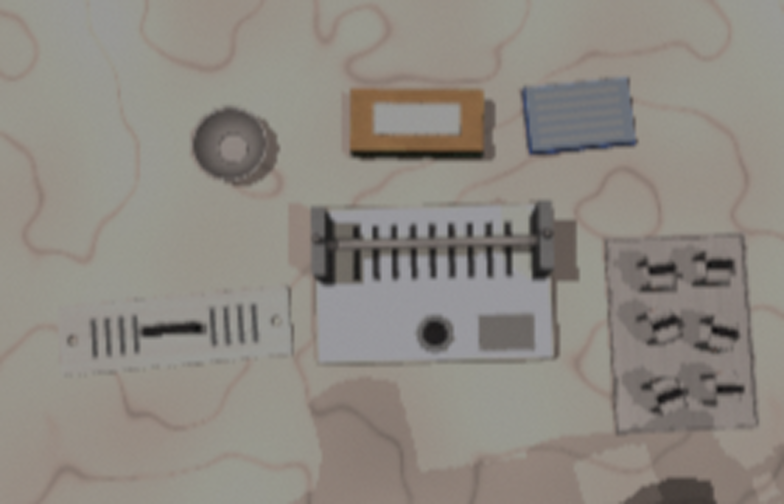

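View pics/s1.png

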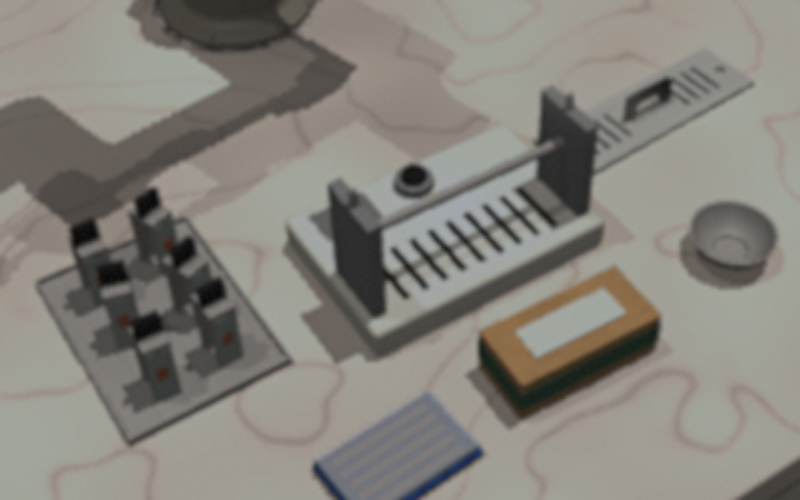

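The pictures show six saddles in the tray (crop top: x 640–740, y 260–400), the dryer in the middle, and the cover on the left with its handle. Next I measure the dark fins, the studs and the handle at sub-pixel level.

```bash
cat >> h.py <<'E'
def blobs(r,rows,cols,T,amin,k=6):
    g=cv2.cvtColor(r["img"],cv2.COLOR_BGR2GRAY)[rows[0]:rows[1],cols[0]:cols[1]]
    G=cv2.resize(g,None,fx=k,fy=k,interpolation=cv2.INTER_CUBIC)
    n,L,st,ce=cv2.connectedComponentsWithStats((G<T).astype(np.uint8))
    out=[]
    for i in range(1,n):
        if st[i,4]<amin*k*k: continue
        p=np.argwhere(L==i)[:,::-1].astype(np.float32)
        (cx,cy),wh,an=cv2.minAreaRect(p)
        f=lambda x,y:np.array([(y+.5)/k-.5+rows[0],(x+.5)/k-.5+cols[0]])
        m=p.mean(0); u=np.linalg.svd(p-m,full_matrices=False)[2][0]*10
        out.append(dict(c=f(*m),e=f(*(m+u)),rect=np.round(np.array(wh)/k,1),area=st[i,4]/k/k))
    return out
E
python3 - <<'E'
from h import *
r=cam("top"); s=cam("scene")
import pickle; pickle.dump((r,s),open("cams.pkl","wb"))
for T in (45,60):
  print("T",T)
  for b in blobs(r,(190,268),(385,442),T,4):
    p=atz(r,b["c"],.1);q=atz(r,b["e"],.1);d=q-p
    print(np.round(b["c"],1),np.round(p,4),"ang from y",round(np.arctan(-d[0]/d[1]),3),b["rect"],round(b["area"],1))
for T in (45,60):
  print("S",T)
  for b in blobs(s,(195,275),(150,230),T,8):
    print(np.round(b["c"],1),np.round(atz(s,b["c"],.096),4),b["rect"])
print("handle")
for b in blobs(r,(205,250),(185,275),60,6):
    p=atz(r,b["c"],.037);q=atz(r,b["e"],.037);d=q-p
    print(np.round(p,4),round(np.arctan(-d[0]/d[1]),3),b["rect"])
a=cv2.resize(r["img"][175:240,275:380],None,fx=7,fy=7,interpolation=cv2.INTER_CUBIC)
cv2.imwrite("pics/dry.png",a)
a=cv2.resize(r["img"][190:268,385:442],None,fx=7,fy=7,interpolation=cv2.INTER_CUBIC)
cv2.imwrite("pics/fins.png",a)
E
```

```text
T 45
[204.  426.6] [ 0.5529 -0.3597  0.1   ] ang from y -0.014 [2.2 8.5] 18.4
[205.8 406. ] [ 0.5488 -0.2898  0.1   ] ang from y 0.104 [2.  8.6] 16.1
[225.  407.1] [ 0.484  -0.2902  0.1   ] ang from y 0.309 [2.  8.8] 14.2
[228.2 428.4] [ 0.4713 -0.3608  0.1   ] ang from y -0.253 [8.9 2.2] 16.4
[248.6 429.7] [ 0.4033 -0.3612  0.1   ] ang from y -0.01 [1.7 8.5] 11.8
[250.9 408.6] [ 0.3975 -0.2906  0.1   ] ang from y 0.338 [2.2 8.8] 16.9
T 60
[201.4 419.6] [ 0.5624 -0.3366  0.1   ] ang from y 0.249 [2.  3.2] 5.2
[204.  426.7] [ 0.5529 -0.36    0.1   ] ang from y -0.028 [9. 3.] 25.4
[205.8 406.1] [ 0.5489 -0.2902  0.1   ] ang from y 0.093 [2.9 9.3] 23.8
[210.6 420. ] [ 0.5314 -0.3363  0.1   ] ang from y 0.024 [1.5 4.3] 4.9
[224.9 407.4] [ 0.4841 -0.2912  0.1   ] ang from y 0.283 [ 2.9 10. ] 22.2
[224.2 422.2] [ 0.4852 -0.341   0.1   ] ang from y -0.153 [1.7 3.3] 4.4
[228.2 428.5] [ 0.4712 -0.3611  0.1   ] ang from y -0.262 [9.5 2.8] 23.4
[233.1 420.6] [ 0.4555 -0.334   0.1   ] ang from y -0.2 [1.7 4.2] 5.6
[248.6 429.9] [ 0.4033 -0.3619  0.1   ] ang from y -0.017 [2.3 9.2] 18.6
[250.8 408.8] [ 0.3977 -0.2913  0.1   ] ang from y 0.321 [ 2.9 10. ] 24.7
S 45
[211.  188.3] [ 0.4014 -0.2939  0.096 ] [ 6.9 11.4]
[222.8 163.2] [ 0.4056 -0.3653  0.096 ] [ 7.8 10.9]
[230.5 202.1] [ 0.4858 -0.2933  0.096 ] [10.4 10.3]
[239.  173.9] [ 0.4739 -0.3641  0.096 ] [ 8.5 12.3]
[246.7 213.6] [ 0.5516 -0.2925  0.096 ] [ 8.  11.9]
[260.  187.5] [ 0.5552 -0.3632  0.096 ] [ 9.7 16.4]
S 60
[241.2 203.9] [ 0.5219 -0.3047  0.096 ] [75.  21.5]
[222.6 163.2] [ 0.4051 -0.3652  0.096 ] [ 9.  12.2]
[249.6 177.2] [ 0.5109 -0.3709  0.096 ] [42.  20.9]
[272.8 192.2] [ 0.5975 -0.3696  0.096 ] [ 4.7 12.7]
handle
[0.4964 0.3178 0.037 ] 0.051 [ 3.2 21. ]
```

View pics/dry.png

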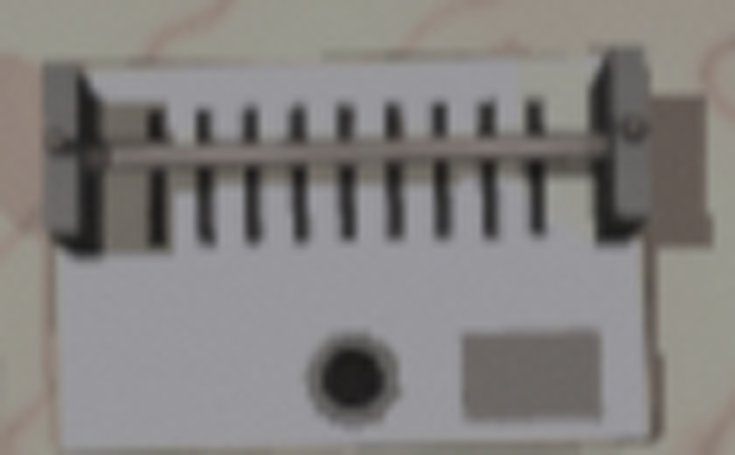

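View pics/fins.png

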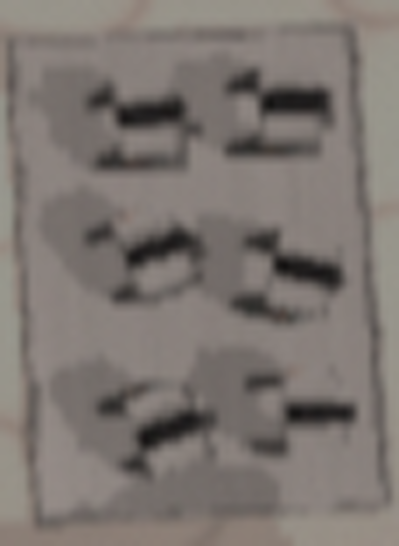

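The top crop shows the studs at about (194.7, 283.1) and (193.0, 365.3), the bar running between (156/7, 105/7) and (146/7, 608/7), and six fins whose positions agree between the two cameras.

Run:
```python
from h import *
import pickle; r,s=pickle.load(open("cams.pkl","rb"))
f=lambda x,y:((y+.5)/7-.5+175,(x+.5)/7-.5+275)
for n,x,y,z in [("studL",57,138,.18),("studR",632,126,.18),("barL",105,156,.13),("barR",608,146,.13),("cheekL",61,147,.17),("cheekR",630,134,.17),("button",352,378,.05)]:
    print(n,np.round(atz(r,f(x,y),z),4))
# scene, studs from s1 crop (x2.5, origin 130,130)
cv2.imwrite("pics/dryS.png",cv2.resize(s["img"][160:265,255:375],None,fx=5.5,fy=5.5,interpolation=cv2.INTER_CUBIC))
```

```text
studL [0.589  0.1189 0.18  ]
studR [ 0.587 -0.145  0.18 ]
barL [0.5865 0.1013 0.13  ]
barR [ 0.5846 -0.1381  0.13  ]
cheekL [0.5861 0.1181 0.17  ]
cheekR [ 0.5847 -0.1449  0.17  ]
button [ 0.4819 -0.0132  0.05  ]
```

View pics/dryS.png

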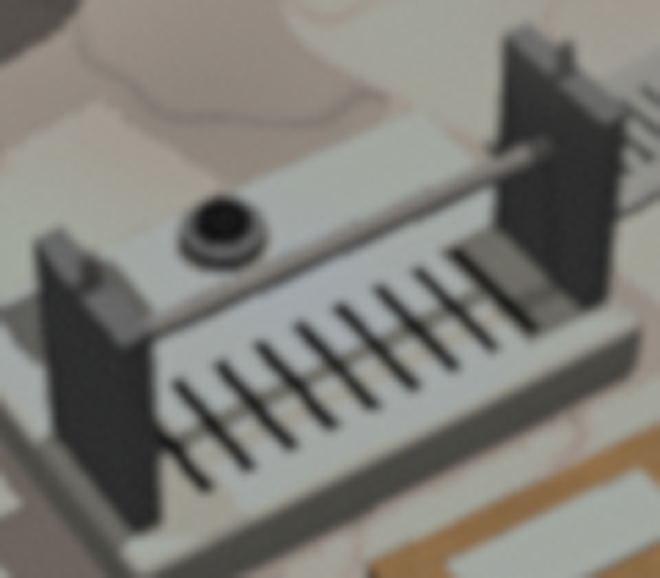

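```bash
python3 -m inch '[[[0,0,0,-0.18],[0,0,0,-0.18],[0,0,0,-0.18],[0,0,0,-0.18],[0,0,0,-0.18],[0,0,0,-0.18],[0,0,0,-0.1],[0,0,0,0]]]' -0.1 20
```

```text
time: 3.4
tool_pos: [0.2039, -0.4838, 0.2267]
tool_rot: [3.142, 0.0, 1.578]
contact_force: [0.2, -1.1, 0.8]
opening: 0.0506
```

```bash
python3 -m inch '[[[14,39,0,0],[14,39,0,0],[14,39,0,0],[14,39,0,0],[14,39,0,0],[14,39,0,0],[14,39,0,0],[14,39,0,0],[11,38,0,0],[0,0,0,0]]]'
python3 - <<'E'
from h import *
import pickle; r,s=pickle.load(open("cams.pkl","rb"))
for x,y in [(568,62),(88,275)]:
    print(np.round(atz(s,((y+.5)/5.5-.5+160,(x+.5)/5.5-.5+255),.18),4))
E
```

```text
time: 4.65
tool_pos: [0.5549, -0.3565, 0.2258]
tool_rot: [-3.142, -0.001, 1.58]
contact_force: [-0.3, 0.3, -0.8]
opening: 0.0509
[0.5945 0.1154 0.18  ]
[ 0.5926 -0.1488  0.18  ]
```

```bash
python3 -m inch '[[[-4.5,-1,30,0],[0,0,40,0],[0,0,40,0],[0,0,20,0],[0,0,10,0],[0,0,0,0],[0,0,0,0]]]' && python3 -m inch '[[[0,0,0,0],[0,0,0,0],[0,0,0,0],[0,0,0,0],[0,0,0,0]]]' 1 20
python3 - <<'E'
from h import *
s=cam("scene"); cv2.imwrite("pics/g1.png",cv2.resize(s["img"][140:300,110:310],None,fx=3.5,fy=3.5))
E
```

```text
time: 5.52
tool_pos: [0.5523, -0.3632, 0.0881]
tool_rot: [3.14, 0.002, 1.578]
contact_force: [-0.9, -0.0, 0.7]
opening: 0.0505
time: 6.15
tool_pos: [0.5519, -0.3625, 0.0867]
tool_rot: [-3.141, -0.0, 1.579]
contact_force: [-0.2, 0.8, -1.7]
opening: 0.0101
```

View pics/g1.png

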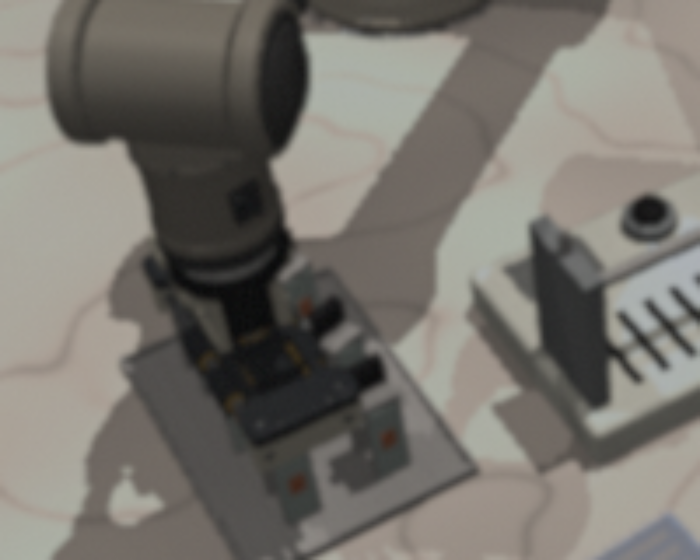

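Gripped (opening 10 mm). Lift and carry to the first slot.

```bash
python3 -m inch '[[[0,0,-25,0],[0,0,-50,0],[0,0,-50,0],[0,0,-50,0],[0,0,-40,0],[45,5,0,0],[45,5,0,0],[45,5,0,0],[45,5,0,0],[45,5,0,0]]]' && python3 -m inch '[[[45,5,0,0],[45,5,0,0],[45,3,0,0],[45,3,0,0],[40,0,0,0],[0,0,0,0.015],[0,0,0,0],[0,0,0,0]]]'
```

```text
time: 7.45
tool_pos: [0.575, -0.1359, 0.3016]
tool_rot: [-3.141, -0.0, 1.579]
contact_force: [0.0, 0.6, -0.9]
opening: 0.01
time: 8.45
tool_pos: [0.5894, 0.0816, 0.3016]
tool_rot: [-3.142, 0.0, 1.563]
contact_force: [0.3, 0.3, -0.3]
opening: 0.0096
```

```bash
python3 -m inch '[[[0,0,40,0],[0,0,40,0],[0,0,30,0],[0,0,20,0],[0,0,0,0],[0,0,0,0]]]';python3 - <<'E'
from h import *
s=cam("scene"); a=cv2.resize(s["img"][130:260,260:390],None,fx=4,fy=4)
t=cam("top"); b=cv2.resize(t["img"][165:235,265:395],None,fx=4,fy=4)
cv2.imwrite("pics/p1.png",np.vstack([a,b])[:800])
E
```

```text
time: 9.2
tool_pos: [0.59, 0.0822, 0.1728]
tool_rot: [3.14, 0.0, 1.563]
contact_force: [0.2, -0.6, -0.9]
opening: 0.0098
```

View pics/p1.png

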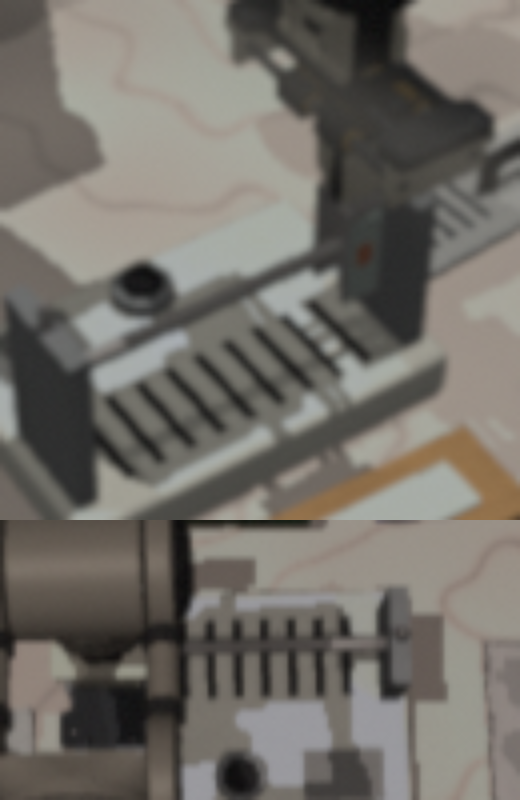

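```bash
python3 -m inch '[[[0,0,20,0],[0,0,13,0],[0,0,0,0],[0,0,0,0]]]' && python3 -m inch '[[[0,0,0,0],[0,0,0,0],[0,0,0,0],[0,0,-30,0],[0,0,-40,0],[-30,0,-25,0],[-50,-5,0,0],[-50,-5,0,0],[-50,-5,0,0],[-50,-5,0,0]]]' -0.1 && python3 -m inch '[[[-50,-5,0,0],[-50,-5,0,0],[-43,-6,0,-0.1],[0,0,0,0],[0,0,0,0]]]'
```

```text
time: 9.8
tool_pos: [0.5898, 0.0828, 0.1394]
tool_rot: [3.14, 0.0, 1.564]
contact_force: [-0.5, 0.4, -1.0]
opening: 0.0098
time: 11.05
tool_pos: [0.5674, -0.1486, 0.234]
tool_rot: [3.141, 0.0, 1.564]
contact_force: [-0.0, -0.1, 0.2]
opening: 0.0507
time: 11.68
tool_pos: [0.5508, -0.2894, 0.2336]
tool_rot: [-3.142, -0.001, 1.663]
contact_force: [0.1, 0.5, 0.9]
opening: 0.0504
```

```bash
python3 -m inch '[[[-1.5,-1,40,0],[0,0,40,0],[0,0,40,0],[0,0,18,0],[0,0,9,0],[0,0,0,0],[0,0,0,0]]]' && python3 -m inch '[[[0,0,0,0],[0,0,0,0],[0,0,0,0],[0,0,0,0],[0,0,0,0],[0,0,-25,0],[0,0,-50,0],[0,0,-50,0],[0,0,-50,0],[0,0,-40,0]]]' 1 20 && python3 -m inch '[[[0,0,0,0.1],[45,5,0,0],[45,5,0,0],[45,5,0,0],[45,5,0,0],[45,5,0,0],[45,5,0,0],[45,5,0,0],[20,3,0,0],[0,0,0,0]]]'
python3 - <<'E'
from h import *
r=cam("top"); cv2.imwrite("pics/x.png",r["img"])
for d in place_of("top","saddle0"): print(round(d["conf"],2),np.round(d["at"],1),np.round(atz(r,d["at"],.054),3))
E
```

```text
time: 12.55
tool_pos: [0.5506, -0.2916, 0.0879]
tool_rot: [3.14, 0.001, 1.664]
contact_force: [0.5, 0.9, -0.1]
opening: 0.0505
time: 13.8
tool_pos: [0.5499, -0.2915, 0.304]
tool_rot: [3.14, 0.001, 1.664]
contact_force: [0.5, 0.3, -0.9]
opening: 0.0095
time: 15.05
tool_pos: [0.5903, 0.044, 0.3015]
tool_rot: [-3.141, 0.0, 1.566]
contact_force: [-0.1, -0.6, -0.8]
opening: 0.0102
0.57 [232.7 423.4] [ 0.458 -0.354  0.054]
0.56 [252.9 425.4] [ 0.389 -0.357  0.054]
0.51 [250.1 402.7] [ 0.4   -0.28   0.054]
0.43 [226.  405.2] [ 0.483 -0.292  0.054]
```

```bash
python3 -m inch '[[[0,0,40,0],[0,0,40,0],[0,0,30,0],[0,0,20,0],[0,0,20,0],[0,0,12,0],[0,0,0,0],[0,0,0,0]]]' && python3 -m inch '[[[0,0,0,0],[0,0,0,0],[0,0,0,0],[0,0,-30,0],[0,0,-40,0],[-30,0,-25,0],[-50,0,0,0],[-50,-10,0,0],[-50,-20,0,0],[-50,-20,0,0]]]' -0.1 && python3 -m inch '[[[-50,-20,0,0],[-55,-36,0,0],[0,0,0,-0.15],[0,0,0,-0.155],[0,0,0,0],[0,0,0,0]]]'
python3 - <<'E'
from h import *
s=cam("scene"); a=cv2.resize(s["img"][130:260,260:390],None,fx=4,fy=4)
t=cam("top"); b=cv2.resize(t["img"][165:235,265:395],None,fx=4,fy=4)
cv2.imwrite("pics/p2.png",np.vstack([a,b])[:800])
E
```

```text
time: 16.15
tool_pos: [0.5908, 0.0427, 0.1405]
tool_rot: [3.14, 0.0, 1.563]
contact_force: [0.2, 0.1, -0.4]
opening: 0.0095
time: 17.4
tool_pos: [0.538, -0.1879, 0.2348]
tool_rot: [3.141, 0.0, 1.564]
contact_force: [0.3, -0.1, 0.2]
opening: 0.0507
time: 18.15
tool_pos: [0.4838, -0.2882, 0.2348]
tool_rot: [3.142, 0.0, 1.866]
contact_force: [-0.4, 0.0, -0.6]
opening: 0.0508
```

View pics/p2.png

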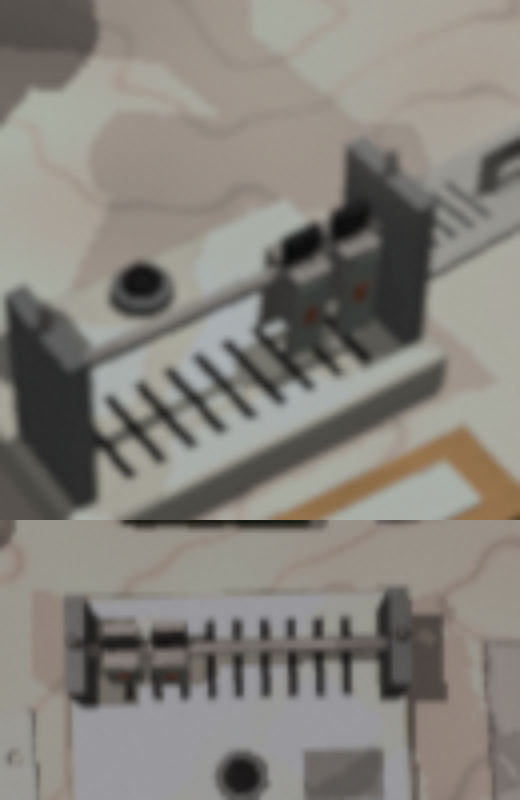

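Both saddles hang upright with a clear gap between them (top view, fins at columns ~296 and ~307). Continue with the third.

```bash
python3 -m inch '[[[-3.5,0,40,0],[0,0,40,0],[0,0,40,0],[0,0,18,0],[0,0,10,0],[0,0,0,0],[0,0,0,0]]]' && python3 -m inch '[[[0,0,0,0],[0,0,0,0],[0,0,0,0],[0,0,0,0],[0,0,0,0],[0,0,-25,0],[0,0,-50,0],[0,0,-50,0],[0,0,-50,0],[0,0,-40,0]]]' 1 20 && python3 -m inch '[[[0,0,0,0.15],[0,0,0,0.153],[45,15,0,0],[45,15,0,0],[45,15,0,0],[45,15,0,0],[45,15,0,0],[45,15,0,0],[27,14,0,0],[0,0,0,0]]]'
```

```text
time: 19.12
tool_pos: [0.4853, -0.2921, 0.0877]
tool_rot: [3.141, 0.002, 1.869]
contact_force: [0.3, 0.1, 0.1]
opening: 0.0506
time: 20.38
tool_pos: [0.4847, -0.2917, 0.3039]
tool_rot: [3.141, 0.001, 1.869]
contact_force: [1.2, -0.4, -0.8]
opening: 0.0101
time: 21.62
tool_pos: [0.5905, 0.0068, 0.301]
tool_rot: [-3.141, -0.0, 1.569]
contact_force: [0.1, -0.4, -1.5]
opening: 0.0101
```

```bash
python3 -m inch '[[[-2,0,40,0],[0,0,40,0],[0,0,30,0],[0,0,20,0],[0,0,20,0],[0,0,12,0],[0,0,0,0],[0,0,0,0]]]' && python3 -m inch '[[[0,0,0,0],[0,0,0,0],[0,0,0,0],[0,0,-30,0],[0,0,-40,0],[-30,0,-25,0],[-50,0,0,0],[-50,-10,0,0],[-50,-20,0,0],[-50,-20,0,0]]]' -0.1 && python3 -m inch '[[[-50,-20,0,0],[-50,-20,0,0],[-38,-25,0,0],[0,0,0,0.125],[0,0,0,0.125],[0,0,0,0],[0,0,0,0]]]'
```

```text
time: 22.62
tool_pos: [0.5906, 0.0024, 0.1405]
tool_rot: [3.14, 0.0, 1.566]
contact_force: [0.1, -0.6, -0.9]
opening: 0.0101
time: 23.88
tool_pos: [0.5384, -0.2284, 0.2348]
tool_rot: [3.141, 0.0, 1.566]
contact_force: [0.9, -0.1, 1.1]
opening: 0.0503
time: 24.75
tool_pos: [0.4735, -0.3645, 0.2348]
tool_rot: [3.141, 0.0, 1.319]
contact_force: [0.0, -0.1, 0.2]
opening: 0.0506
```

```bash
python3 -m inch '[[[1.7,-1.5,40,0],[0,0,40,0],[0,0,40,0],[0,0,18,0],[0,0,10,0],[0,0,0,0],[0,0,0,0]]]' && python3 -m inch '[[[0,0,0,0],[0,0,0,0],[0,0,0,0],[0,0,0,0],[0,0,0,0],[0,0,-25,0],[0,0,-50,0],[0,0,-50,0],[0,0,-50,0],[0,0,-40,0]]]' 1 20 && python3 -m inch '[[[0,0,0,-0.123],[0,0,0,-0.125],[45,15,0,0],[45,15,0,0],[45,15,0,0],[45,15,0,0],[45,15,0,0],[45,15,0,0],[57,27,0,0],[0,0,0,0]]]'
```

```text
time: 25.62
tool_pos: [0.4729, -0.3631, 0.0878]
tool_rot: [3.14, 0.001, 1.316]
contact_force: [-0.1, 0.3, -0.2]
opening: 0.0506
time: 26.88
tool_pos: [0.4723, -0.3626, 0.3039]
tool_rot: [3.14, 0.001, 1.316]
contact_force: [0.5, -0.9, -1.5]
opening: 0.0098
time: 28.12
tool_pos: [0.5922, -0.0329, 0.3011]
tool_rot: [-3.141, -0.001, 1.57]
contact_force: [-0.1, -0.4, -1.1]
opening: 0.0098
```

```bash
python3 -m inch '[[[-2,-1.5,40,0],[0,0,40,0],[0,0,30,0],[0,0,20,0],[0,0,20,0],[0,0,12,0],[0,0,0,0],[0,0,0,0]]]' && python3 -m inch '[[[0,0,0,0],[0,0,0,0],[0,0,0,0],[0,0,-30,0],[0,0,-40,0],[-30,0,-25,0],[-50,0,0,0],[-50,-10,0,0],[-50,-35,0,0],[-50,-35,0,0]]]' -0.1 && python3 -m inch '[[[-50,-50,0,0],[-48,-55,0,0],[0,0,0,0],[0,0,0,0]]]'
```

```text
time: 29.12
tool_pos: [0.5903, -0.0393, 0.1406]
tool_rot: [3.14, 0.0, 1.564]
contact_force: [-0.7, -1.3, -0.6]
opening: 0.0098
time: 30.38
tool_pos: [0.5072, -0.2698, 0.2347]
tool_rot: [3.141, 0.0, 1.564]
contact_force: [0.6, -0.4, -0.1]
opening: 0.0502
time: 30.88
tool_pos: [0.4167, -0.3529, 0.2349]
tool_rot: [3.141, -0.0, 1.563]
contact_force: [1.0, 0.3, 0.0]
opening: 0.0506
```

```bash
python3 -m inch '[[[0,0,0,0],[0,0,0,0]]]'
python3 - <<'E'
from h import *
t=cam("top")
cv2.imwrite("pics/p3.png",cv2.resize(t["img"][175:240,275:380],None,fx=7,fy=7,interpolation=cv2.INTER_CUBIC))
E
```

```text
time: 31.12
tool_pos: [0.4173, -0.3521, 0.2347]
tool_rot: [3.142, -0.0, 1.566]
contact_force: [0.4, 0.3, -0.1]
opening: 0.0507
```

View pics/p3.png

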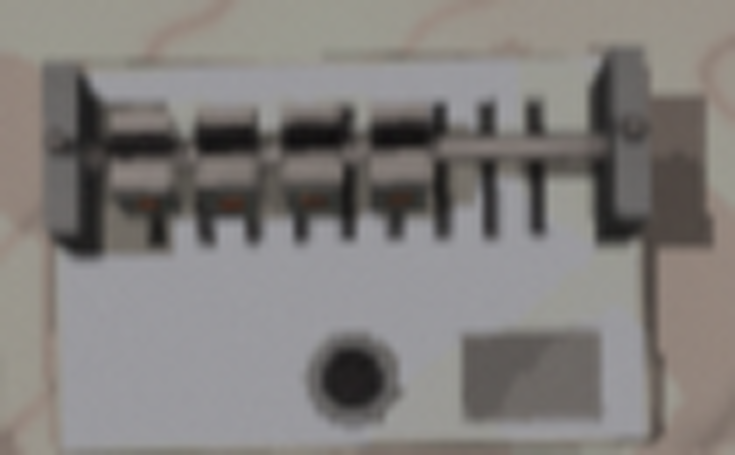

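All four hang upright (fin centres at columns 140, 227, 315 and 401 of the ×7 crop, about 40 mm pitch). I will use slots at y = -0.0765 and -0.113 for the last two.

```bash
python3 -m inch '[[[-10.4,-12.8,40,0],[0,0,40,0],[0,0,40,0],[0,0,18,0],[0,0,10,0],[0,0,0,0],[0,0,0,0]]]' && python3 -m inch '[[[0,0,0,0],[0,0,0,0],[0,0,0,0],[0,0,0,0],[0,0,0,0],[0,0,-25,0],[0,0,-50,0],[0,0,-50,0],[0,0,-50,0],[0,0,-40,0]]]' 1 20 && python3 -m inch '[[[35,25,0,0],[40,25,0,0],[40,25,0,0],[40,25,0,0],[40,25,0,0],[40,25,0,0],[40,25,0,0],[11,11,0,0],[0,0,0,0],[0,0,0,0]]]'
```

```text
time: 32.05
tool_pos: [0.4041, -0.3638, 0.0877]
tool_rot: [3.14, 0.001, 1.564]
contact_force: [0.3, -0.2, 0.0]
opening: 0.0507
time: 33.3
tool_pos: [0.4035, -0.3633, 0.3038]
tool_rot: [3.141, 0.001, 1.564]
contact_force: [0.2, -0.6, -1.4]
opening: 0.0097
time: 34.55
tool_pos: [0.5909, -0.0798, 0.3016]
tool_rot: [-3.141, 0.0, 1.563]
contact_force: [0.0, -0.3, -1.4]
opening: 0.0098
```

```bash
python3 -m inch '[[[3,0,40,0],[0,0,40,0],[0,0,30,0],[0,0,20,0],[0,0,20,0],[0,0,12,0],[0,0,0,0],[0,0,0,0]]]' && python3 -m inch '[[[0,0,0,0],[0,0,0,0],[0,0,0,0],[0,0,-30,0],[0,0,-40,0],[-30,0,-25,0],[-35,-20,0,0],[-35,-20,0,0],[-35,-35,0,0],[-35,-35,0,0]]]' -0.1 && python3 -m inch '[[[-25,-40,0,0],[-20,-40,0,0],[0,0,0,-0.16],[0,0,0,-0.175],[0,0,0,0],[0,0,0,0]]]'
```

```text
time: 35.55
tool_pos: [0.5919, -0.0762, 0.1407]
tool_rot: [3.14, 0.001, 1.563]
contact_force: [-0.2, 0.5, -1.2]
opening: 0.0099
time: 36.8
tool_pos: [0.4793, -0.2458, 0.2348]
tool_rot: [3.141, 0.0, 1.564]
contact_force: [0.0, -1.4, -0.4]
opening: 0.0503
time: 37.55
tool_pos: [0.4001, -0.2892, 0.2348]
tool_rot: [3.142, 0.0, 1.896]
contact_force: [-0.2, 0.6, -0.2]
opening: 0.0508
```

```bash
python3 -m inch '[[[-2.5,-1.9,40,0],[0,0,40,0],[0,0,40,0],[0,0,18,0],[0,0,10,0],[0,0,0,0],[0,0,0,0]]]' && python3 -m inch '[[[0,0,0,0],[0,0,0,0],[0,0,0,0],[0,0,0,0],[0,0,0,0],[0,0,-25,0],[0,0,-50,0],[0,0,-50,0],[0,0,-50,0],[0,0,-40,0]]]' 1 20 && python3 -m inch '[[[0,0,0,0.16],[0,0,0,0.173],[30,32,0,0],[30,32,0,0],[30,32,0,0],[30,32,0,0],[30,32,0,0],[29,31,0,0],[0,0,0,0],[0,0,0,0]]]'
```

```text
time: 38.42
tool_pos: [0.3995, -0.2927, 0.0876]
tool_rot: [3.141, 0.002, 1.898]
contact_force: [0.2, -1.0, 0.6]
opening: 0.05
time: 39.67
tool_pos: [0.399, -0.2923, 0.3038]
tool_rot: [3.141, 0.001, 1.899]
contact_force: [-0.3, -0.2, -1.5]
opening: 0.0102
time: 40.92
tool_pos: [0.5905, -0.1145, 0.3012]
tool_rot: [-3.14, 0.0, 1.566]
contact_force: [0.9, -0.0, -0.9]
opening: 0.0097
```

```bash
python3 -m inch '[[[1.5,0,40,0],[0,0,40,0],[0,0,30,0],[0,0,20,0],[0,0,20,0],[0,0,12,0],[0,0,0,0],[0,0,0,0]]]' && python3 -m inch '[[[0,0,0,0],[0,0,0,0],[0,0,0,0],[0,0,-30,0],[0,0,-40,0],[0,-20,-35,0],[0,-40,0,0],[0,-40,0,0],[0,-40,0,0],[0,-40,0,0]]]' -0.1 && python3 -m inch '[[[0,-30,0,0],[0,0,0,0],[0,0,0,0]]]'
python3 - <<'E'
from h import *
t=cam("top"); s=cam("scene")
b=cv2.resize(t["img"][175:250,170:380],None,fx=3.8,fy=3.8,interpolation=cv2.INTER_CUBIC)
a=cv2.resize(s["img"][140:260,250:460],None,fx=2.5,fy=2.5,interpolation=cv2.INTER_CUBIC)
a=cv2.copyMakeBorder(a,0,0,0,b.shape[1]-a.shape[1],cv2.BORDER_CONSTANT)
cv2.imwrite("pics/p4.png",np.vstack([b,a]))
for bl in blobs(t,(205,250),(185,275),60,6):
    p=atz(t,bl["c"],.037);q=atz(t,bl["e"],.037);d=q-p
    print(np.round(p,4),round(np.arctan(-d[0]/d[1]),3),bl["rect"])
print(place_of("top","hole0")); print(place_of("top","cover"))
E
```

```text
time: 41.92
tool_pos: [0.5913, -0.1132, 0.1407]
tool_rot: [3.14, 0.001, 1.565]
contact_force: [0.2, 0.2, -0.6]
opening: 0.0097
time: 43.18
tool_pos: [0.4097, -0.1117, 0.2449]
tool_rot: [3.141, 0.0, 1.566]
contact_force: [0.8, 0.9, 0.7]
opening: 0.0507
time: 43.55
tool_pos: [0.3817, -0.112, 0.2451]
tool_rot: [3.14, 0.001, 1.566]
contact_force: [-0.6, -0.1, 0.2]
opening: 0.0507
[0.5192 0.3055 0.037 ] 0.056 [ 3.4 21.2]
[{'at': [225.9, 200.8], 'conf': 0.72}, {'at': [219.4, 270.9], 'conf': 0.64}]
[{'at': [218.9, 238.4], 'conf': 0.79}, {'at': [163.0, 253.5], 'conf': 0.45}]
```

View pics/p4.png

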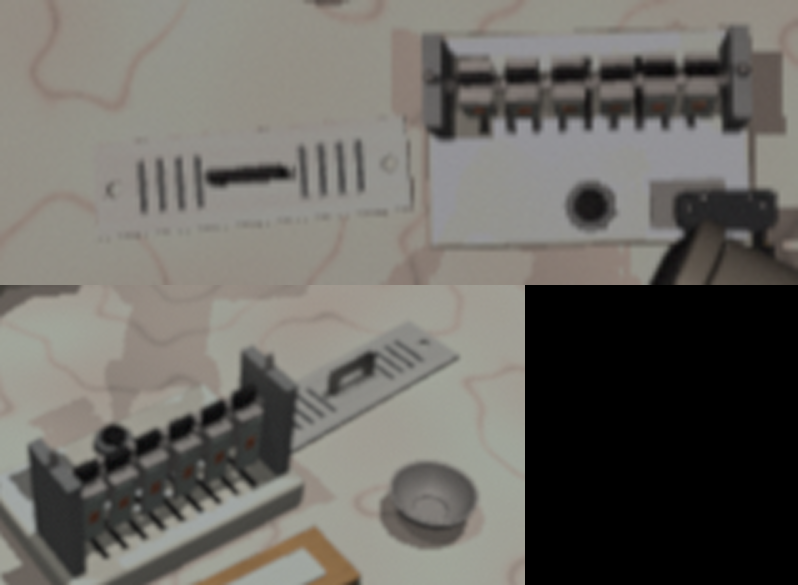

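All six hang upright. The cover was knocked about 25 mm (handle now near (0.519, 0.3055)), and its holes are at crop (114,188) and (390,163). I take the cover pose from the holes.

```bash
python3 -m inch '[[[42,14,0,0],[42,14,0,0],[42,14,0,0],[42,14,0,0],[42,14,0,0],[42,14,0,0],[42,14,0,0],[42,14,0,0],[42,14,0,0],[39,12,0,-0.08]]]' && python3 -m inch '[[[0,0,0,0],[0,0,0,0]]]'
python3 - <<'E'
from h import *
import pickle; t,s=pickle.load(open("cams.pkl","rb"))
f=lambda x,y:((y+.5)/3.8-.5+175,(x+.5)/3.8-.5+170)
L=atz(t,f(114,188),.006);R=atz(t,f(390,163),.006)
N1=atz(t,(225.9,200.8),.006);N2=atz(t,(219.4,270.9),.006)
for a,b in ((L,R),(N1,N2)): d=a-b; print(a,b,(a+b)/2,np.hypot(*d[:2]),np.arctan2(-d[0],d[1]))
# scene: crop x2.5 origin (140,250), image offset 285
g=lambda x,y:((y-285+.5)/2.5-.5+140,(x+.5)/2.5-.5+250)
print("scene far hole",atz(s,g(427,343),.006),"handle mid",atz(s,g(352,370),.034))
E
```

```text
time: 45.0
tool_pos: [0.5215, 0.3066, 0.2439]
tool_rot: [-3.141, 0.0, 1.648]
contact_force: [1.0, 0.6, -0.3]
opening: 0.0505
time: 45.25
tool_pos: [0.5208, 0.3043, 0.2439]
tool_rot: [-3.14, 0.001, 1.646]
contact_force: [-0.1, 0.4, 0.4]
opening: 0.0505
[0.51248991 0.43960112 0.006     ] [0.52911486 0.17602995 0.006     ] [0.52080239 0.30781553 0.006     ] 0.26409496162642937 0.06299232050048986
[0.50588005 0.43528045 0.006     ] [0.52246395 0.18104205 0.006     ] [0.514172   0.30816125 0.006     ] 0.2547787068958862 0.0651374456615356
scene far hole [0.51847306 0.44116016 0.006     ] handle mid [0.5292965  0.30237603 0.034     ]
```

```bash
python3 -m inch '[[[2.5,1.5,45,0.012],[0,0,45,0],[0,0,45,0],[0,0,45,0],[0,0,30,0],[0,0,15,0],[0,0,4,0],[0,0,0,0],[0,0,0,0]]]' && python3 -m inch '[[[0,0,0,0],[0,0,0,0],[0,0,0,0],[0,0,0,0],[0,0,0,0]]]' 1 50
```

```text
time: 46.38
tool_pos: [0.5231, 0.3074, 0.017]
tool_rot: [3.139, -0.001, 1.634]
contact_force: [-0.1, -0.8, 0.6]
opening: 0.0502
time: 47.0
tool_pos: [0.5222, 0.3072, 0.0157]
tool_rot: [-3.141, 0.0, 1.634]
contact_force: [-1.3, 0.5, 0.5]
opening: 0.0119
```

```bash
python3 -m inch '[[[0,0,-15,0],[0,0,-30,0],[0,0,-45,0],[0,0,-45,0],[0,0,-45,0],[0,0,-40,0],[0,0,-25,0],[0,0,0,0.035],[0,0,0,0.036],[0,0,0,0]]]' && python3 -m inch '[[[-20,5,0,0],[-40,9,0,0],[-40,9,0,0],[-40,9,0,0],[-40,9,0,0],[-40,9,0,0],[-40,9,0,0],[-40,8,0,0],[-20,1,0,0],[0,0,0,0]]]' && python3 -m inch '[[[0,0,0,0],[0,0,0,0]]]'
python3 - <<'E'
from h import *
t=cam("top"); s=cam("scene")
b=cv2.resize(t["img"][165:240,265:385],None,fx=6.6,fy=6.6,interpolation=cv2.INTER_CUBIC)
cv2.imwrite("pics/c1.png",b)
a=cv2.resize(s["img"][130:250,230:390],None,fx=5,fy=5,interpolation=cv2.INTER_CUBIC)
cv2.imwrite("pics/c1s.png",a)
E
```

```text
time: 48.25
tool_pos: [0.5217, 0.3069, 0.2589]
tool_rot: [-3.139, 0.001, 1.562]
contact_force: [-0.2, -0.5, -3.3]
opening: 0.0113
time: 49.5
tool_pos: [0.5874, -0.015, 0.2602]
tool_rot: [-3.141, -0.0, 1.56]
contact_force: [-0.2, 1.6, -4.3]
opening: 0.0115
time: 49.75
tool_pos: [0.5876, -0.0122, 0.2608]
tool_rot: [-3.142, -0.0, 1.564]
contact_force: [-0.8, 0.3, -3.3]
opening: 0.0115
```

View pics/c1.png

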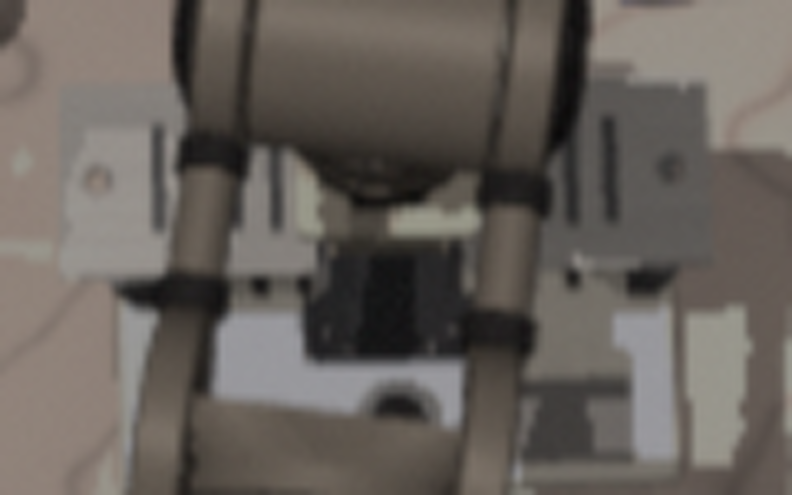

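View pics/c1s.png

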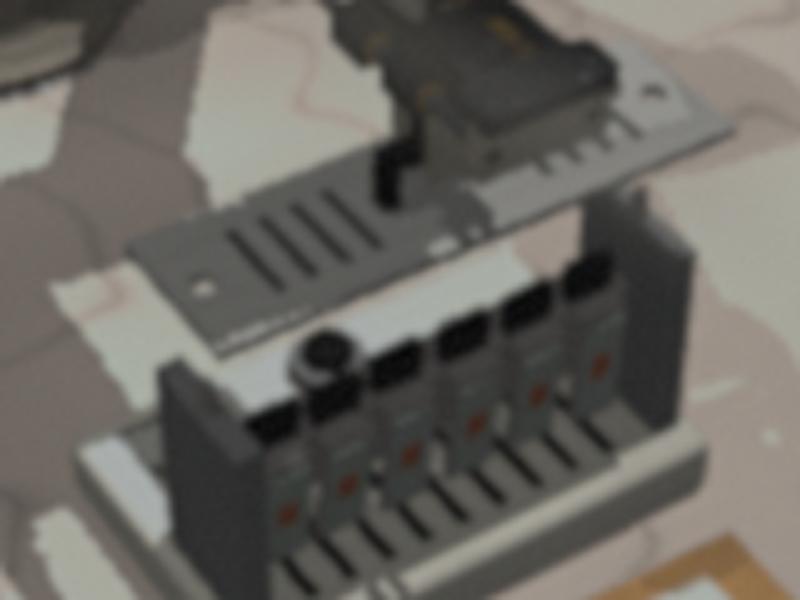

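Run:
```python
from h import *
import pickle; t,s=pickle.load(open("cams.pkl","rb"))
f=lambda x,y:((y+.5)/6.6-.5+165,(x+.5)/6.6-.5+265)
g=lambda x,y:((y+.5)/5-.5+130,(x+.5)/5-.5+230)
SL=np.array([.589,.1189]);SR=np.array([.587,-.145])
L=atz(t,f(97,180),.2495)[:2];R=atz(t,f(671,166),.2495)[:2]
print("top",L,R,np.hypot(*(L-R)),"need",SL-L,SR-R)
SL=np.array([.5945,.1154]);SR=np.array([.5926,-.1488])
L=atz(s,g(654,90),.249)[:2];R=atz(s,g(204,288),.249)[:2]
print("scene",L,R,np.hypot(*(L-R)),"need",SL-L,SR-R)
```

```text
top [0.58720393 0.12205162] [ 0.58619847 -0.14274476] 0.2647982891726001 need [ 0.00179607 -0.00315162] [ 0.00080153 -0.00225524]
scene [0.58715982 0.1235845 ] [ 0.59029542 -0.14359876] 0.267201658890205 need [ 0.00734018 -0.0081845 ] [ 0.00230458 -0.00520124]
```

```bash
python3 -m inch '[[[-3.5,2,10,0],[0,0,15,0],[0,0,15,0],[0,0,5,0],[0,0,0,0],[0,0,0,0],[0,0,0,0]]]'
python3 - <<'E'
from h import *
t=cam("top"); s=cam("scene")
c=lambda i,r,q:cv2.resize(i["img"][r-15:r+15,q-19:q+19],None,fx=10,fy=10,interpolation=cv2.INTER_CUBIC)
a=lambda p:proj(t,p).round().astype(int); b=lambda p:proj(s,p).round().astype(int)
P=[(.588,.118,.2),(.587,-.1455,.2)]; Q=[(.593,.116,.2),(.592,-.148,.2)]
print([a(p) for p in P],[b(p) for p in Q])
im=np.vstack([np.hstack([c(t,*a(p)) for p in P]),np.hstack([c(s,*b(p)) for p in Q])])
im=cv2.convertScaleAbs(im,alpha=1.4)
cv2.imwrite("pics/c2.png",im)
E
```

```text
time: 50.72
tool_pos: [0.59, -0.0169, 0.2163]
tool_rot: [3.14, 0.0, 1.563]
contact_force: [-0.4, 0.4, -4.0]
opening: 0.0112
[array([194, 282]), array([192, 366])] [array([165, 358]), array([203, 270])]
```

View pics/c2.png

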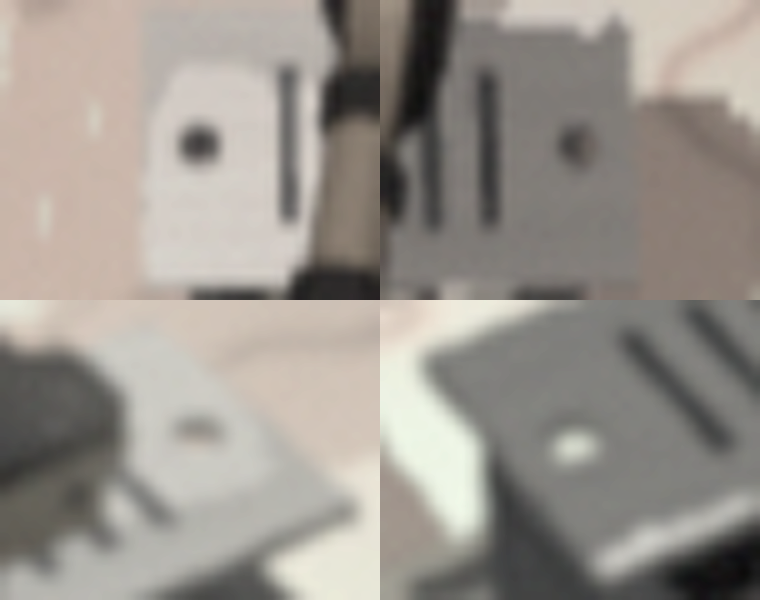

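Run:
```python
from h import *
import pickle; t,s=pickle.load(open("cams.pkl","rb"))
c=lambda i,r,q:cv2.resize(i["img"][r-15:r+15,q-19:q+19],None,fx=10,fy=10,interpolation=cv2.INTER_CUBIC)
im=np.vstack([np.hstack([c(t,194,282),c(t,192,366)]),np.hstack([c(s,172,358),c(s,210,270)])])
cv2.imwrite("pics/st.png",cv2.convertScaleAbs(im,alpha=1.5))
for n,i,p,z in [("tL",t,(193.05,282.35),.205),("tR",t,(191.25,366.45),.205),("sL",s,(162.55,358.55),.205),("sR",s,(202.25,270.05),.205)]: print(n,np.round(atz(i,p,z),4))
```

```text
tL [0.5895 0.1174 0.205 ]
tR [ 0.5877 -0.1477  0.205 ]
sL [0.5914 0.118  0.205 ]
sR [ 0.5929 -0.1489  0.205 ]
```

View pics/st.png

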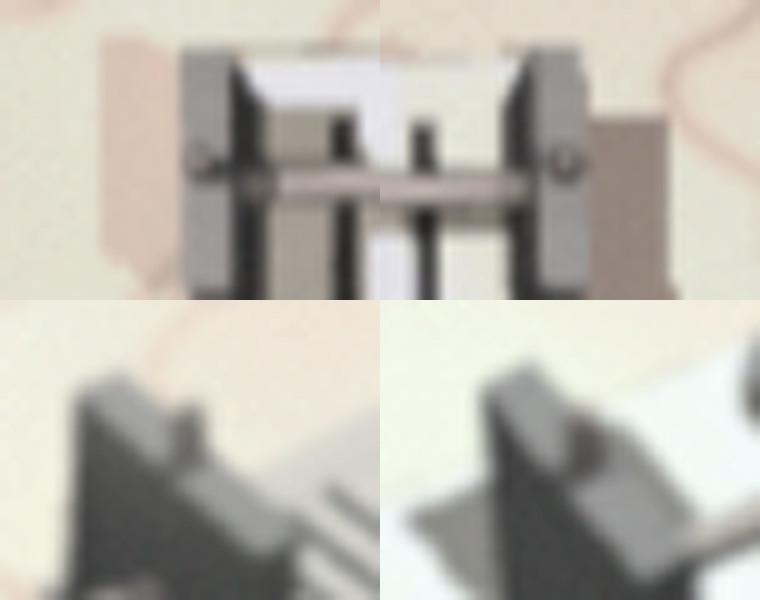

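Run:
```python
from h import *
import pickle; t,s=pickle.load(open("cams.pkl","rb"))
for n,i,p in [("tL",t,(194.75,282.8)),("tR",t,(192.85,365.05)),("sL",s,(169.75,357.35)),("sR",s,(209.05,271.05))]: print(n,np.round(atz(i,p,.18),4))
```

```text
tL [0.5875 0.1186 0.18  ]
tR [ 0.5861 -0.1456  0.18  ]
sL [0.5901 0.117  0.18  ]
sR [ 0.5916 -0.1469  0.18  ]
```

```bash
python3 -m inch '[[[1.2,-1.5,0,0],[0,0,5,0],[0,0,5,0],[0,0,4,0],[0,0,0,0],[0,0,0,0]]]'; python3 -m inch '[[[0,0,2,0],[0,0,2,0],[0,0,0,0],[0,0,0,0]]]'
```

```text
time: 51.58
tool_pos: [0.5883, -0.0157, 0.2018]
tool_rot: [3.141, 0.0, 1.563]
contact_force: [0.0, -0.6, -4.2]
opening: 0.0116
time: 52.08
tool_pos: [0.5882, -0.0156, 0.1977]
tool_rot: [-3.142, 0.0, 1.563]
contact_force: [-0.8, 0.3, -3.7]
opening: 0.0115
```

```bash
python3 -m inch '[[[0,0,2,0],[0,0,2,0],[0,0,0,0],[0,0,0,0]]]'; python3 -m inch '[[[0,0,2,0],[0,0,2,0],[0,0,2,0],[0,0,0,0],[0,0,0,0]]]'
```

```text
time: 52.58
tool_pos: [0.5882, -0.0156, 0.1937]
tool_rot: [-3.142, 0.0, 1.563]
contact_force: [-0.9, 0.2, -4.5]
opening: 0.0113
time: 53.2
tool_pos: [0.5883, -0.0157, 0.1877]
tool_rot: [3.142, 0.0, 1.563]
contact_force: [-0.2, 0.1, -3.7]
opening: 0.0113
```

```bash
python3 -m inch '[[[0,0,1.5,0],[0,0,0.5,0],[0,0,0,0],[0,0,0,0]]]'; python3 -m inch '[[[0,0,0.7,0],[0,0,0,0],[0,0,0,0]]]'
```

```text
time: 53.7
tool_pos: [0.5882, -0.0157, 0.1857]
tool_rot: [3.142, 0.0, 1.563]
contact_force: [-0.6, 1.0, -4.0]
opening: 0.0116
time: 54.08
tool_pos: [0.5883, -0.0156, 0.1857]
tool_rot: [3.141, 0.0, 1.563]
contact_force: [-2.2, -0.2, 4.1]
opening: 0.0116
```

```bash
python3 -m inch '[[[0,0,0,0],[0,0,0,0],[0,0,0,0],[0,0,-20,0],[0,0,-30,0],[0,0,-30,0],[0,-40,0,0],[0,-50,0,0],[0,-50,0,0],[0,-50,0,0]]]' -0.1; python3 -m inch '[[[0,-20,0,0],[0,0,0,0],[0,0,0,0]]]' 1 20;  python3 - <<'E'
from h import *
t=cam("top"); s=cam("scene")
b=cv2.resize(t["img"][165:250,265:385],None,fx=3.3,fy=3.3,interpolation=cv2.INTER_CUBIC)
a=cv2.resize(s["img"][150:250,250:370],None,fx=3.3,fy=3.3,interpolation=cv2.INTER_CUBIC)
h=max(a.shape[0],b.shape[0]); p=lambda i:cv2.copyMakeBorder(i,0,h-i.shape[0],0,0,cv2.BORDER_CONSTANT)
cv2.imwrite("pics/c3.png",cv2.convertScaleAbs(np.hstack([p(b),p(a)]),alpha=1.3))
for bl in blobs(t,(215,245),(300,345),70,8): print(np.round(atz(t,bl["c"],.05),4),bl["rect"])
E
```

```text
time: 55.32
tool_pos: [0.3967, -0.0141, 0.2649]
tool_rot: [3.141, 0.0, 1.563]
contact_force: [-0.1, -0.9, 0.7]
opening: 0.0504
time: 55.7
tool_pos: [0.3792, -0.0141, 0.2652]
tool_rot: [3.14, 0.0, 1.563]
contact_force: [0.2, -0.1, -0.3]
opening: 0.0251
[ 0.4624 -0.005   0.05  ] [20.3 38.2]
[ 0.4671 -0.0756  0.05  ] [3.5 3.3]
```

View pics/c3.png

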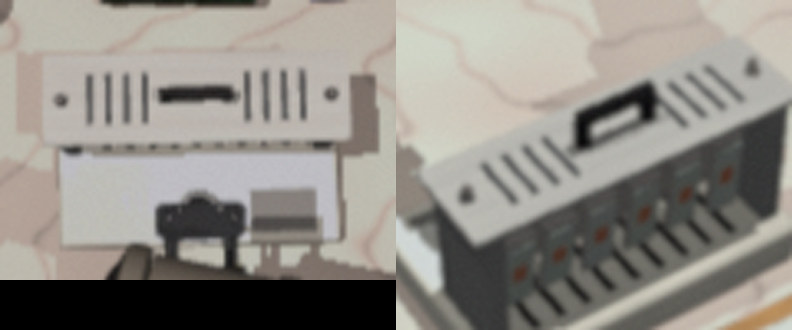

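The cover lies flush with a stud visible in both holes, and the saddles still hang. To press the button I turn the tool 90° so the gripper body clears the cover.

```bash
python3 -m inch '[[[0,0,0,0.174],[0,0,0,0.174],[0,0,0,0.174],[0,0,0,0.174],[0,0,0,0.174],[0,0,0,0.174],[0,0,0,0.174],[0,0,0,0.174],[0,0,0,0.171],[0,0,0,0]]]' 1 20; python3 -m inch '[[[20,0,0,0],[30,0,0,0],[30,0,0,0],[19,0,0,0],[0,0,40,0],[0,0,40,0],[0,0,40,0],[0,0,40,0],[0,0,20,0],[0,0,0,0]]]'; python3 -m inch '[[[0,0,0,0],[0,0,0,0]]]'
```

```text
time: 57.05
tool_pos: [0.3788, -0.014, 0.2647]
tool_rot: [-3.142, 0.001, 0.002]
contact_force: [-0.2, -0.3, -0.1]
opening: 0.0006
time: 58.3
tool_pos: [0.4765, -0.0138, 0.0834]
tool_rot: [-3.141, 0.004, 0.003]
contact_force: [-0.1, -0.1, -0.2]
opening: 0.0003
time: 58.55
tool_pos: [0.4781, -0.0141, 0.086]
tool_rot: [3.141, -0.002, 0.001]
contact_force: [-0.1, -0.1, -0.9]
opening: 0.0005
```

```bash
python3 -m inch '[[[0,0,15,0],[0,0,8,0],[0,0,0,0],[0,0,0,0]]]'; python3 -m inch '[[[0,0,4,0],[0,0,4,0],[0,0,0,0],[0,0,0,0]]]'; python3 -m inch '[[[0,0,2,0],[0,0,0,0],[0,0,0,0]]]'
```

```text
time: 59.05
tool_pos: [0.4775, -0.014, 0.0624]
tool_rot: [3.141, -0.001, -0.0]
contact_force: [0.6, -0.1, 0.0]
opening: 0.0005
time: 59.55
tool_pos: [0.4778, -0.0141, 0.0558]
tool_rot: [3.141, -0.002, 0.0]
contact_force: [-5.4, 1.0, 21.6]
opening: 0.0005
time: 59.92
tool_pos: [0.4779, -0.0141, 0.0554]
tool_rot: [3.141, -0.003, 0.0]
contact_force: [-10.6, 1.2, 39.4]
opening: 0.0003
```

Contact reached 39 N at z 0.0555. I check the force profile on the way up to tell whether that was the button's full travel or the collar.

```bash
for i in 1; do python3 -m inch '[[[0,0,-3,0],[0,0,-1,0],[0,0,0,0],[0,0,0,0]]]'; python3 -m inch '[[[0,0,-1,0],[0,0,0,0],[0,0,0,0]]]'; python3 -m inch '[[[0,0,-1,0],[0,0,0,0],[0,0,0,0]]]';python3 -m inch '[[[0,0,-1,0],[0,0,0,0],[0,0,0,0]]]';python3 -m inch '[[[0,0,-1,0],[0,0,0,0],[0,0,0,0]]]'; python3 -m inch '[[[0,0,-2,0],[0,0,0,0],[0,0,0,0]]]'; done | egrep 'pos|force'
```

```text
tool_pos: [0.4778, -0.0141, 0.0562]
contact_force: [-0.1, -0.0, 8.0]
tool_pos: [0.4777, -0.0141, 0.057]
contact_force: [1.9, -0.2, 3.3]
tool_pos: [0.4773, -0.014, 0.058]
contact_force: [2.9, -0.5, 3.3]
tool_pos: [0.4771, -0.014, 0.0589]
contact_force: [1.7, -1.0, 3.3]
tool_pos: [0.4771, -0.014, 0.0599]
contact_force: [1.7, -1.2, 2.0]
tool_pos: [0.477, -0.0139, 0.0619]
contact_force: [0.0, -0.7, 1.6]
```

The spring force falls from about 4 N to 1.6 N over roughly 6 mm above the hard stop, so the button was fully down. Retreat and check.

```bash
python3 -m inch '[[[0,0,-20,0],[0,0,-40,0],[0,0,-40,0],[0,0,-40,0],[0,0,-40,0],[-40,0,0,0],[-40,0,0,0],[-20,0,0,0],[0,0,0,0],[0,0,0,0]]]'; python3 -m inch '[[[0,-50,0,0],[0,-50,0,0],[0,-50,0,0],[0,-50,0,0],[0,0,0,0],[0,0,0,0],[0,0,0,0],[0,0,0,0]]]'
python3 - <<'E'
from h import *
t=cam("top"); s=cam("scene")
cv2.imwrite("pics/end.png",cv2.convertScaleAbs(np.vstack([t["img"][110:290,150:470],s["img"][140:340,130:450]]),alpha=1.3))
E
```

```text
time: 63.55
tool_pos: [0.3779, -0.014, 0.242]
tool_rot: [3.142, -0.0, -0.0]
contact_force: [0.1, 0.0, -0.5]
opening: 0.0004
time: 64.55
tool_pos: [0.3776, 0.1852, 0.242]
tool_rot: [3.141, -0.0, -0.002]
contact_force: [-0.8, 0.6, 0.5]
opening: 0.0002
```

View pics/end.png

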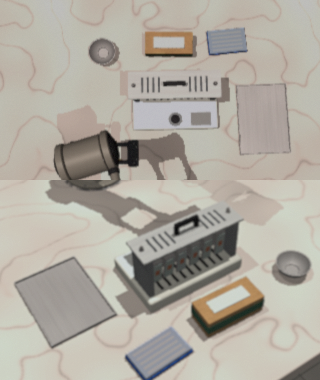

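The tray is empty, six saddles hang, the cover is on both studs, the bystanders are where they were, and the arm is clear.

```bash
python3 -c "
from cell import *
print(hand_in())"
```

```text
the job is handed in; nothing more can be done
None
```

All six saddles hang on the dryer's bar, the cover is on both studs, and the start button was pushed fully down and released. I handed the job in at about 65 s of the 210 s allowed; it reported no verdict.

- **Saddles:** I hung them one at a time at about 37–41 mm pitch. The last pictures show all six upright on the bar and the tray empty.
- **Cover:** It was knocked about 25 mm aside during the run, so I measured it again before gripping it. It went down level with no resistance until it touched at cheek-top height. Both studs show in its holes and it looks flush.
- **Button:** It met a hard stop. On the way up the spring force fell from about 3.3 N to 1.6 N, over roughly 6 mm of travel. I pressed harder than needed, about 39 N at the fingertips. I did not measure the button's position after release; it only looks up in the last picture.
- **Other things:** The case, glove box and dish look unmoved, and the arm is clear of everything.

**Disagreement:** The two cameras differed by up to about 5 mm on the stud and cover positions. I set the final cover shift from the hole-to-stud offset within each camera; those agreed within about 1 mm in x and 3 mm in y.

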